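Pack a flange-bearing kit into its tote, heaviest parts lowest

TASK

Pack the bearing kit into the grey tote with the heaviest parts lowest, so that nothing stands above its rim and a second tote can be stacked on it: lay the two cast-iron flange bearings side by side flat on the tote's floor, hubs up, then lay the aluminium cover flat on their hubs, rib up, and last set the light black plastic end cap flat on the cover, dome up, beside the rib. Set the parts down rather than dropping them, and leave the other things on the bench as they are.

Things in the scene. Friction and masses are not known exactly. Their poses are not given: they have to be found in the camera images.
- tote_floor (a point): Shallow grey open plastic tote, fixed. Centre of its inner floor, 4 mm above the bench; x along its long side, y along its short side, z up. Inside 206 (x) x 112 (y) x 60 mm deep, upright walls 4 mm thick with a 5 mm lip outside at the rim (224 x 130 mm over the lip, rim 64 mm above the bench). Starts with its long side across the bench, in either of two places; the cover has the other.
- bearing_a_mid (a point): Dark grey cast-iron flange bearing, 0.5 to 0.85 kg: square flange 86 x 86 x 12 mm with rounded corners, lying flat; on it an upright round hub 46 mm in diameter, its flat top (steel ring and bore) 34 mm above the underside; a fillet 69 mm across and 4 mm high round its foot. Point on the hub axis, 17 mm above the underside; x, y square to the flange sides, z up through the hub.
- bearing_b_mid (a point): The second cast-iron flange bearing, the same as the first.
- cover_mid (a point): Aluminium cover, 0.3 kg: flat plate 192 (x) x 100 (y) x 6 mm, rounded corners, lying flat, with a straight upright grip rib on its middle, 14 mm thick (x) x 60 mm long (y), its top 24 mm above the underside. Point at the middle of the plate, 12 mm above the underside; x along the long side, y along the rib, z up. Starts lengthwise across the bench.
- cap_mid (a point): Light black plastic end cap for a bearing, 30 g: a flat round rim 66 mm in diameter and 3 mm thick, with a round dome 40 mm in diameter on it, 18 mm high in all. The point is on its axis 9 mm above the underside; z up through the dome.
- bottle_mid (a point): Bystander, loose: clear drink bottle with a blue cap, 64 mm in diameter, 226 mm tall, standing. Point half-way up (113 mm).
- tip_cup_mid (a point): Bystander, loose: black plastic cup of soldering-iron tips, 64 mm in diameter, 91 mm tall. Point 30 mm above its underside.
- wool_tin_mid (a point): Bystander, loose, may lie among the parts: round brass-coloured tin of curly brass wool, 63 mm in diameter, 48 mm tall. Point half-way up.
- key_mid (a point): Bystander, loose: drill chuck key lying on the bench, 52 x 72 x 12 mm. Point half-way up.
- bearing_a: The first bearing as a whole; origin at the middle of its underside.
- bearing_b: The second bearing as a whole; origin at the middle of its underside.
- cover: The cover as a whole; origin at the middle of its underside.
- cap: The cap as a whole; origin at the middle of its underside.

How it is judged:
By the outcome, as a careful person would: the job done as asked, in the order asked, and still so for the second after the job is handed in, with the robot touching nothing.
It also fails if it takes over 67 s, if anything falls off the work surface, if the arm or the gripper's body presses on something with over 40 N, if the wrist force passes 120 N, or if a joint passes its speed limit or range.

ROBOT

A 6-joint arm with a two-finger parallel gripper is mounted at the origin on the work surface; the furniture and walls round the work are solid. World frame = base frame: x ahead of the robot, y to its left, z up, the work surface at z = 0. Lengths are in mm, angles in degrees, forces in N, time in s.
With the tool pointing down it reaches from about 250 to 775 mm from the base axis. Payload 8.9 kg.
Tool frame: the origin (TCP) lies midway between the tips of the shut fingers; the grasp point (between the pads) lies 19 mm behind it; z points along the fingers, x is the direction in which the jaws open and shut, and the axes are right-handed (so a half turn about z gives the same grasp; the last joint's range is limited). The gripper opens to 85 mm and grips with 20 to 120 N. Pads are 22 mm wide; open, the fingers measure 114 mm over their backs; the gripper's body (76 mm by 85 mm) begins 54 mm behind the grasp point. The pads swing forward as they close: fully open they stand 13 mm farther back than shut.
Start: joints at [64.727, 16.656, -8.789, 64.555, 0, 82.019], TCP at [156.045, 501.272, 231.305] pointing down, gripper open.
Joint ranges: [-144.48, 144.48], [-52.06, 99.96], [-74.48, 78.29], [-112.23, 115.85], [-86.99, 84.42], [-180, 180]. Speed limits (degrees/s): [127.2, 127.2, 159.86, 180, 180, 180].

INTERFACE

Orientations are given as a 3x3 rotation matrix whose columns are the frame's x, y, z axes.
In Python, from workcell import bot gives the robot as it stands.
- The arm moves only by the tool send_rows, never from a script. Its argument "rows" is one flat list of numbers, 7 for each row, row after row: the turn, a rotation vector about the tool's x, y, z in degrees, then the shift along the tool's x, y, z in mm, then the finger opening in mm, from 0 to 85.4. A call has 1 to 8 rows; each row shifts and turns the commanded pose from where the row before left it, along the tool's axes as they then stand; what a row does not reach is not made up. A row lasts 1/8 s, in which the tool goes at most 62.5 mm and 10.7 degrees, less where a joint would pass 70% of its speed; a pose out of reach is approached as far as the arm can. A call is refused whole if a number of a shift passes 62.5 or a number of a turn 10.7, either way. A call with a gripper value outside its range is refused whole. The fingers move at their own pace and stop on an object; "squeeze" is the grip in N (left out, the last holds). Time passes only in rows, so rows that do not move let the fingers close. It gives the time, the measured TCP pose, the force and the opening at its end, in the units of the state.
- bot.observe(): the state, without advancing time (a new reading comes with each control period).
- bot.snapshot(name): name is "scene" or "top"; returns a dict with "image" (384x512x3 uint8, red, green, blue), "vfov" (degrees; the focal length in pixels is half the picture's height over the tangent of half this angle, whatever the lens; pixels are square), "cx", "cy" (the principal point, pixels), "distortion" ([k1, k2, p1, p2, k3] as OpenCV has them; the pictures are not rectified), "R" (3x3) and "t" (3): a world point X has camera coordinates R X + t. Camera axes: x right, y down, z forward; pixel columns grow to the right and rows downward; lengths in mm; the calibration is good to about 2 mm. A picture is of the moment at which its call begins. There is no depth.
- bot.job_done(): hands the job in, once; it reports no verdict.
Trained networks look in a picture, given as the dict that the camera call returned (one of the last four; its "shot" number tells which), for a name from the list of things; names that differ only in an ending like _2 or _b are one class to them, and where a whole thing is asked for, a point or a joint stands for the part that bears it (a point fixed in the world has none). Each returns a list of dicts, best first, with "score" (0 to 1); they miss things now and then, are a little off and sometimes report something else, mostly with a low value. They report only what shows in the picture. A call takes as long as a camera call.
- bot.find_in(picture, label): "position" ([x, y, z] in mm, in world coordinates, good to about 4 mm: the middle of the surface that is visible of it).
- bot.trace(picture, label): "region" (384x512 bool, what is visible of it).
The state is a dict: "time": time; "q": joint angles; "joint_vel": joint speeds; "tau": joint torques, N m; "position": TCP position; "ee_rot": TCP orientation; "contact_force": force on the tool from outside, world axes, zero at the start; "torque": the same for the moment, N m; "gripper_width": opening from 0.0 (shut) to 1.0 (fully open).
Only numpy, scipy, OpenCV 4.12 (cv2) and the standard library are available. Lean on these libraries where they do the work, as an engineer would, in place of code of your own. Each camera call takes 0.05 s, during which the arm holds its last target. There are 200 camera calls.

## Working session

There is one attempt and no reset: what is moved stays moved. The work goes in short steps, Python scripts to look and compute and a tool call to move; the robot and the scene stay as the last step left them, time stands still between calls to the robot, and variables do not carry over. Pictures are saved under pics/ and viewed, about 8 in all and at most 12, crops included, and the job is handed in when it is done.

Besides the shell and the picture viewer there is one more tool, called by a JSON object that holds its "api" and its "payload". send_rows: Moves the arm, as the interface text tells. Its arguments: {"type":"object","properties":{"rows":{"type":"array","items":{"type":"number"}},"squeeze":{"type":"number"}},"required":["rows"]}

```bash
mkdir -p pics; ls; python3 - <<'E'
from workcell import bot
import cv2,numpy as np
o=bot.observe();print(o['time'],o['position'],np.round(o['ee_rot'],3).tolist(),o['contact_force'])
for n in("scene","top"):
    s=bot.snapshot(n);cv2.imwrite(f"pics/{n}0.png",s['image'][:,:,::-1])
    print(n,s['vfov'],s['cx'],s['cy'],s['distortion'],np.round(-s['R'].T@s['t'],0))
    for l in["tote_floor","bearing_a_mid","cover_mid","cap_mid","bottle_mid","tip_cup_mid","wool_tin_mid","key_mid"]:
        print(l,[(np.round(d['position']).tolist(),round(d['score'],2)) for d in bot.find_in(s,l)])
E
```

```text
pics
0.0 [155.86389121 500.86592475 230.72457658] [[0.297, 0.955, -0.001], [0.955, -0.297, -0.001], [-0.001, -0.0, -1.0]] [-0.74742144  0.8672641  -0.59635804]
scene 53.75879919480637 256.6587974530663 198.35506070156575 [-0.0413178  0.         0.         0.         0.       ] [570. 566. 686.]
tote_floor [([652.0, -9.0, 12.0], 0.87), ([495.0, -319.0, 15.0], 0.66)]
bearing_a_mid [([499.0, -320.0, 13.0], 0.86)]
cover_mid [([467.0, -103.0, 6.0], 0.85)]
cap_mid [([484.0, 96.0, 2.0], 0.55)]
bottle_mid [([583.0, 212.0, 146.0], 0.84), ([468.0, -105.0, 5.0], 0.49)]
tip_cup_mid [([725.0, -222.0, 43.0], 0.89), ([498.0, -318.0, 10.0], 0.47)]
wool_tin_mid [([635.0, -187.0, 27.0], 0.79)]
key_mid [([488.0, 100.0, 6.0], 0.56), ([362.0, 60.0, 6.0], 0.54)]
top 49.942581805436305 261.95253339441734 192.06360444175843 [-0.12095986  0.          0.          0.          0.        ] [ 452.  -85. 1129.]
tote_floor [([646.0, 13.0, 1.0], 0.58)]
bearing_a_mid [([498.0, -335.0, 12.0], 0.84)]
cover_mid [([473.0, -117.0, 4.0], 0.81)]
cap_mid [([484.0, 80.0, 5.0], 0.83)]
bottle_mid [([576.0, 172.0, 171.0], 0.91)]
tip_cup_mid [([729.0, -239.0, 30.0], 0.87)]
wool_tin_mid [([635.0, -193.0, 16.0], 0.91)]
key_mid [([617.0, -337.0, 13.0], 0.71), ([361.0, 62.0, 7.0], 0.68)]
```

View pics/top0.png

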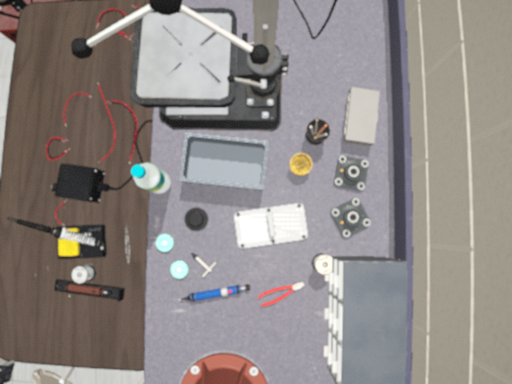

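View pics/scene0.png

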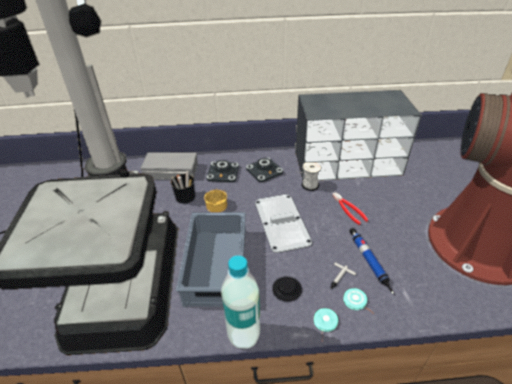

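The top view shows the tote at (224,162), the bearings at (351,172) and (351,217), the cover at (271,226), the cap at (196,218) and the wool tin at (301,164). There is a cabinet at (370,310), and the bottle stands at (150,177), left of the tote. The scene view agrees. Next I'll measure poses from the traced regions.

```bash
cat > h.py <<'E'
from workcell import bot
import cv2,numpy as np
def K(s):
    f=s['image'].shape[0]/2/np.tan(np.radians(s['vfov']/2));return np.array([[f,0,s['cx']],[0,f,s['cy']],[0,0,1.]])
def world(s,px,z):
    p=cv2.undistortPoints(np.array(px,float).reshape(-1,1,2),K(s),np.array(s['distortion'])).reshape(-1,2)
    R=np.array(s['R']);c=-R.T@np.array(s['t']);d=np.c_[p,np.ones(len(p))]@R
    return (c+d*((z-c[2])/d[:,2])[:,None])[:,:2]
def proj(s,X):
    return cv2.projectPoints(np.array(X,float).reshape(-1,1,3),cv2.Rodrigues(np.array(s['R']))[0],np.array(s['t'],float),K(s),np.array(s['distortion']))[0].reshape(-1,2)
def rect(s,m,z):
    c=max(cv2.findContours(m.astype(np.uint8),0,cv2.CHAIN_APPROX_NONE)[0],key=cv2.contourArea).reshape(-1,2)
    return cv2.minAreaRect(world(s,c,z).astype(np.float32))
E
python3 - <<'E'
from h import *
for n in("top","scene"):
    s=bot.snapshot(n)
    for l,z in[("tote_floor",64),("bearing_a",12),("cover",6),("cap",3),("wool_tin_mid",48),("bottle_mid",113)]:
        for d in bot.trace(s,l):
            m=d['region']
            if m.sum()<30: continue
            r=rect(s,m,z);print(n,l,round(d['score'],2),m.sum(),np.round(r[0],1),np.round(r[1],1),round(r[2],1))
im=bot.snapshot("top");s=im
a=cv2.resize(s['image'][130:260,180:400,::-1],None,fx=3.6,fy=3.6,interpolation=cv2.INTER_CUBIC);cv2.imwrite("pics/c1.png",a)
E
```

```text
top tote_floor 0.94 4149 [635.2   9.1] [223.3 132.3] 84.9
top bearing_a 0.96 1009 [ 497.2 -335.7] [88.4 90.5] 29.2
top bearing_a 0.85 953 [ 618.2 -337.1] [88.2 86.6] 80.0
top cover 0.96 2560 [ 471.  -117.6] [100.  194.4] 8.5
top cover 0.18 871 [595.7 218.5] [119.4  70.5] 65.1
top cap 0.95 416 [484.2  84.6] [60.2 63.1] 1.9
top wool_tin_mid 0.93 394 [ 633.2 -191.6] [56.5 59.1] 45.6
top wool_tin_mid 0.4 513 [ 723.5 -240.3] [69.4 65. ] 0.2
top wool_tin_mid 0.4 2433 [ 470.8 -115.2] [ 93.3 184.9] 9.6
top bottle_mid 0.59 856 [581.4 188.8] [107.8  62.7] 59.5
scene tote_floor 0.92 4800 [637.8  28.8] [256.7 133.9] 85.1
scene bearing_a 0.84 593 [ 498.2 -332.1] [ 91.5 101.6] 27.3
scene bearing_a 0.81 611 [ 618.8 -335.9] [107.7  88.6] 81.0
scene cap 0.91 636 [484.1  89.5] [64.2 64. ] 84.8
scene wool_tin_mid 0.65 469 [ 636.4 -164.2] [90.3 56.8] 89.3
scene wool_tin_mid 0.35 630 [490.2 120.8] [60.2 58.7] 84.1
scene wool_tin_mid 0.34 2848 [585.7 131.8] [ 76.3 214. ] 0.4
scene bottle_mid 0.86 2702 [584.1 176.2] [ 65.1 191.9] 0.1
```

View pics/c1.png

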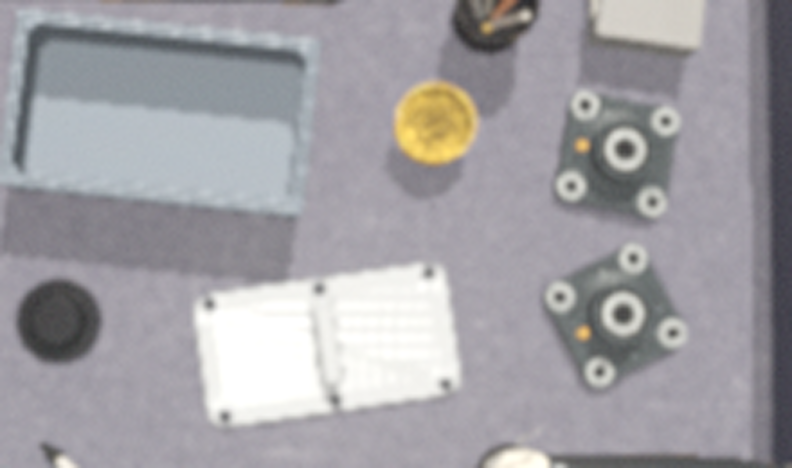

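The crop shows the tote's long side near 85°, both bearings clear of other things, the cover's rib along x and the cap alone. The measured sizes match the given ones. I'll move to the far bearing first.

{"api": "send_rows", "payload": {"rows": [0,0,-7.3,0,0,0,70,0,0,0,-46.6,37.5,6,70,0,0,0,-46.6,37.5,6,70,0,0,0,-46.6,37.5,6,70,0,0,0,-46.6,37.5,6,70,0,0,0,-46.6,37.5,6,70,0,0,0,-46.6,37.5,6,70,0,0,0,-46.6,37.5,6,70], "squeeze": 60}}

```text
time: 2.65
position: [358.9, 132.7, 189.5]
ee_rot: [[0.173, 0.985, 0.001], [0.985, -0.173, 0.0], [0.001, 0.001, -1.0]]
contact_force: [1.1, 0.2, -0.1]
gripper_width: 0.822
```

{"api": "send_rows", "payload": {"rows": [0,0,0,-46.6,37.5,6,70,0,0,0,-46.6,37.5,6,70,0,0,0,-46.6,37.5,6,70,0,0,0,-46.6,37.5,6,70,0,0,0,-46.6,37.5,6,70,0,0,0,-46.6,37.5,6,70,0,0,0,-46.6,37.5,6,70,0,0,0,-46.6,37.5,6,70]}}

```text
time: 3.65
position: [589.5, -286.7, 141.1]
ee_rot: [[0.174, 0.985, 0.0], [0.985, -0.174, -0.0], [-0.0, 0.0, -1.0]]
contact_force: [1.8, 0.6, 0.4]
gripper_width: 0.821
```

```bash
cat >> h.py <<'E'
def st(tx=None,ty=None,tz=None,yaw=None):
    o=bot.observe();R=np.array(o['ee_rot']);p=np.array(o['position']);ps=np.degrees(np.arctan2(R[1,0],R[0,0]))
    print('t%.2f'%o['time'],'p',np.round(p,1),'yaw %.1f'%ps,'R2',np.round(R[:,2],3),'w %.2f'%o['gripper_width'],'F',np.round(o['contact_force'],1),'q',np.round(o['q'],1))
    if tx is not None:
        y=yaw if yaw is not None else ps;a=np.radians(y);d=np.array([tx,ty,tz])-p
        print('turn z %.1f then shift tool'%(ps-y),np.round([d[0]*np.cos(a)+d[1]*np.sin(a),d[0]*np.sin(a)-d[1]*np.cos(a),-d[2]],1),'tilt err',np.round(np.degrees(np.cross(R[:,2],[0,0,-1])),2))
E
python3 - <<'E'
from h import *
st(618,-337,13,80)
s=bot.snapshot("top")
c=[proj(s,[618,-337,34])[0],proj(s,[497.5,-335.5,34])[0]];print(c)
s2=bot.snapshot("scene");print(world(s2,[[305,178],[418,176]],0))
a=world(s2,[[305,178]],0)[0]
for z in(150,180,200,220,250):print(z,proj(s2,[a[0],a[1],z]))
E
```

```text
t3.65 p [ 589.5 -286.7  141.1] yaw 80.0 R2 [ 0. -0. -1.] w 0.82 F [1.8 0.6 0.4] q [-32.3  34.1   4.9  60.8   0.  -22.3]
turn z -0.0 then shift tool [-44.6  36.8 128.1] tilt err [0.   0.02 0.  ]
[array([352.76052106, 171.80287626]), array([352.34585968, 216.41731541])]
[[ 379.6157285  -291.53232958]
 [  48.90463272 -268.32676041]]
150 [[308.50264981 133.62329517]]
180 [[309.27800719 123.70633029]]
200 [[309.8102411  116.87871436]]
220 [[310.35518809 109.87071382]]
250 [[311.19732207  99.00598959]]
```

{"api": "send_rows", "payload": {"rows": [0,0,0,-22.3,18.4,30,70,0,0,0,-22.3,18.4,35,70,0,0,0,0,0,30,70,0,0,0,0,0,20,70,0,0,0,0,0,10,70,0,0,0,0,0,0,70]}}

```text
time: 4.5
position: [617.0, -334.5, 16.0]
ee_rot: [[0.173, 0.985, -0.001], [0.985, -0.173, 0.001], [0.0, -0.001, -1.0]]
contact_force: [-0.8, 1.0, 0.4]
gripper_width: 0.821
```

```bash
python3 - <<'E'
from h import *
st(618,-337,16,80)
s=bot.snapshot("scene")
cv2.imwrite("pics/g1.png",cv2.resize(s['image'][110:240,150:340,::-1],None,fx=4,fy=4,interpolation=cv2.INTER_CUBIC))
E
```

```text
t4.50 p [ 617.  -334.5   16. ] yaw 80.0 R2 [-0.001  0.001 -1.   ] w 0.82 F [-0.8  1.   0.4] q [-34.4  45.2   6.   50.8   0.  -24.5]
turn z 0.0 then shift tool [-2.2  1.4  0. ] tilt err [-0.03 -0.04 -0.  ]
```

View pics/g1.png

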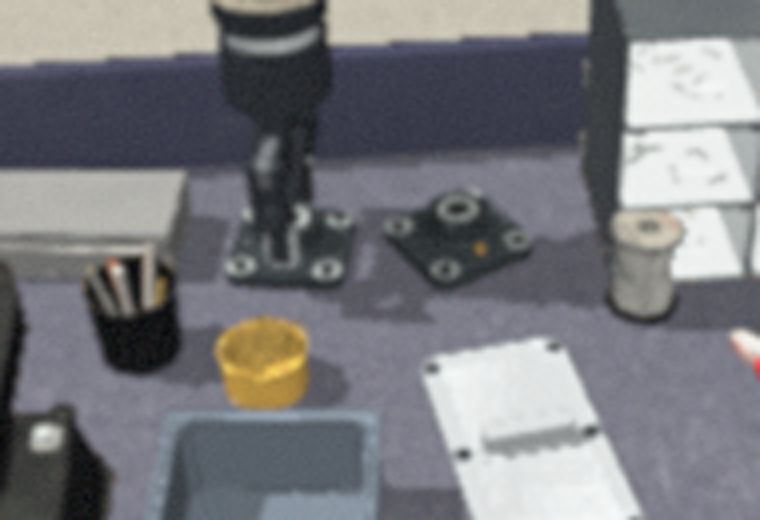

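The crop shows the fingers straddling the hub, with the tips just above the flange at about (280,250). I'll close on it.

{"api": "send_rows", "payload": {"rows": [0,0,0,-2.2,1.4,0,70,0,0,0,0,0,0,40,0,0,0,0,0,0,40,0,0,0,0,0,0,40,0,0,0,0,0,0,40,0,0,0,0,0,0,40], "squeeze": 90}}

```text
time: 5.3
position: [618.8, -338.3, 17.9]
ee_rot: [[0.174, 0.985, 0.001], [0.985, -0.174, -0.002], [-0.002, 0.002, -1.0]]
contact_force: [-1.5, -0.4, 7.3]
gripper_width: 0.502
```

{"api": "send_rows", "payload": {"rows": [0,0,0,0,0,-10,40,0,0,0,0,0,-30,40,0,0,0,0,0,-50,40,0,0,0,0,0,-30,40,0,0,0,0,0,0,40]}}

```text
time: 5.92
position: [619.4, -338.1, 138.6]
ee_rot: [[0.173, 0.985, 0.003], [0.985, -0.173, -0.002], [-0.002, 0.004, -1.0]]
contact_force: [0.6, -0.8, -7.3]
gripper_width: 0.502
```

```bash
python3 - <<'E'
from h import *
u=np.radians(84.9);u=np.array([np.cos(u),np.sin(u)]);C=np.array([635.5,9.1]);print(C+48*u,C-48*u)
st(*(C+48*u),100,84.9)
E
```

```text
[639.76692625  56.90997114] [631.23307375 -38.70997114]
t5.92 p [ 619.4 -338.1  138.6] yaw 80.0 R2 [ 0.003 -0.002 -1.   ] w 0.50 F [ 0.6 -0.8 -7.3] q [-34.6  39.7  14.7  64.8   0.  -24.6]
turn z -4.9 then shift tool [395.2 -14.8  38.6] tilt err [0.12 0.19 0.  ]
```

Held: the load reads 7.3 N, about 0.75 kg. Next I carry it over the left slot.

{"api": "send_rows", "payload": {"rows": [0,0,-4.9,0,0,0,40,0,0,0,56.4,-2.1,0,40,0,0,0,56.4,-2.1,0,40,0,0,0,56.4,-2.1,0,40,0,0,0,56.4,-2.1,0,40,0,0,0,56.4,-2.1,0,40,0,0,0,56.4,-2.1,0,40,0,0,0,56.4,-2.1,0,40]}}

```text
time: 6.92
position: [637.0, 59.0, 133.9]
ee_rot: [[0.089, 0.996, -0.004], [0.996, -0.089, 0.0], [-0.0, -0.004, -1.0]]
contact_force: [0.7, 0.6, -7.6]
gripper_width: 0.498
```

{"api": "send_rows", "payload": {"rows": [0,0,0,0,0,20,40,0,0,0,0,0,10,40,0,0,0,0,0,0,40]}}

```text
time: 7.3
position: [637.1, 56.5, 104.3]
ee_rot: [[0.09, 0.996, -0.004], [0.996, -0.09, -0.0], [-0.0, -0.004, -1.0]]
contact_force: [-0.1, 0.3, -7.6]
gripper_width: 0.499
```

```bash
python3 - <<'E'
from h import *
st(639.8,56.9,22,84.9)
s=bot.snapshot("top")
for d in bot.trace(s,"bearing_a"):
    r=rect(s,d['region'],100);print(round(d['score'],2),d['region'].sum(),np.round(r[0]),np.round(r[1]),round(r[2]))
a=s['image'][:,:,::-1].copy()
cv2.imwrite("pics/p1.png",cv2.resize(a[120:210,165:295],None,fx=6,fy=6,interpolation=cv2.INTER_CUBIC))
E
```

```text
t7.30 p [637.1  56.5 104.3] yaw 84.9 R2 [-0.004 -0.    -1.   ] w 0.50 F [-0.1  0.3 -7.6] q [-1.5 34.2 -0.7 55.3 -0.   3.7]
turn z -0.0 then shift tool [ 0.7  2.6 82.3] tilt err [ 0.   -0.22  0.  ]
0.8 1032 [ 493. -317.] [82. 86.] 27
0.75 466 [612.  49.] [71. 43.] 85
```

View pics/p1.png

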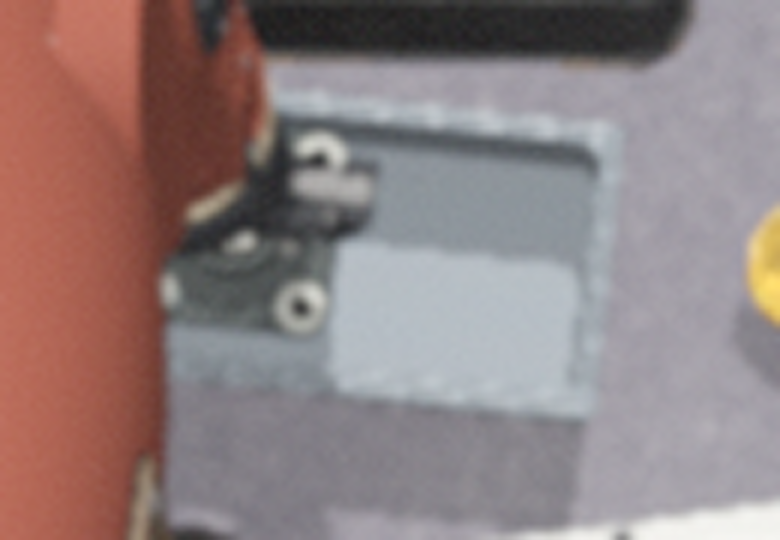

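The bearing is held level and square over the left part of the tote, with its edges inside the walls. Lowering it now.

{"api": "send_rows", "payload": {"rows": [0,0,0,0.7,2.6,20,40,0,0,0,0,0,30,40,0,0,0,0,0,20,40,0,0,0,0,0,7,40,0,0,0,0,0,3,40,0,0,0,0,0,0,40,0,0,0,0,0,0,40]}}

```text
time: 8.28
position: [641.9, 57.5, 27.2]
ee_rot: [[0.089, 0.996, 0.001], [0.996, -0.089, -0.0], [0.0, 0.001, -1.0]]
contact_force: [-0.8, 0.0, -7.6]
gripper_width: 0.502
```

{"api": "send_rows", "payload": {"rows": [0,0,0,0,0,1,40,0,0,0,0,0,1,40,0,0,0,0,0,0,40]}}

```text
time: 8.65
position: [641.2, 57.6, 24.2]
ee_rot: [[0.089, 0.996, -0.0], [0.996, -0.089, -0.0], [-0.0, -0.0, -1.0]]
contact_force: [-0.4, 0.0, -6.6]
gripper_width: 0.5
```

{"api": "send_rows", "payload": {"rows": [0,0,0,0,0,1,40,0,0,0,0,0,1,40,0,0,0,0,0,0,40]}}

```text
time: 9.02
position: [641.2, 57.6, 22.2]
ee_rot: [[0.089, 0.996, -0.0], [0.996, -0.089, 0.0], [-0.0, -0.0, -1.0]]
contact_force: [0.3, -0.6, -8.4]
gripper_width: 0.501
```

{"api": "send_rows", "payload": {"rows": [0,0,0,0,0,1,40,0,0,0,0,0,0,40]}}

```text
time: 9.28
position: [641.3, 57.6, 21.9]
ee_rot: [[0.089, 0.996, 0.0], [0.996, -0.089, -0.0], [-0.0, 0.0, -1.0]]
contact_force: [-3.1, 1.0, 2.5]
gripper_width: 0.503
```

{"api": "send_rows", "payload": {"rows": [0,0,0,0,0,1,40,0,0,0,0,0,0,40]}}

```text
time: 9.52
position: [641.3, 57.6, 21.9]
ee_rot: [[0.089, 0.996, 0.001], [0.996, -0.089, -0.0], [-0.0, 0.001, -1.0]]
contact_force: [-6.8, 0.8, 12.3]
gripper_width: 0.499
```

{"api": "send_rows", "payload": {"rows": [0,0,0,0,0,-1.5,40,0,0,0,0,0,0,62,0,0,0,0,0,-1,62,0,0,0,0,0,-15,62,0,0,0,0,0,-50,62,0,0,0,0,0,-50,62,0,0,0,0,0,0,62]}}

```text
time: 10.4
position: [644.6, 57.5, 143.6]
ee_rot: [[0.089, 0.996, 0.009], [0.996, -0.089, -0.0], [0.001, 0.009, -1.0]]
contact_force: [0.1, 0.7, -0.1]
gripper_width: 0.723
```

```bash
python3 - <<'E'
from h import *
st(497.5,-335.5,140,119.2)
E
```

```text
t10.40 p [644.6  57.5 143.6] yaw 84.9 R2 [ 0.009 -0.    -1.   ] w 0.72 F [ 0.1  0.7 -0.1] q [-1.4 32.6  2.7 59.6  0.   3.7]
turn z -34.3 then shift tool [-271.3 -320.1    3.6] tilt err [0.01 0.52 0.  ]
```

{"api": "send_rows", "payload": {"rows": [0,0,-8.6,0,0,0,70,0,0,-8.6,0,0,0,70,0,0,-8.6,0,0,0,70,0,0,-8.5,0,0,0,70,0,0,0,-38.8,-45.7,0,70,0,0,0,-38.8,-45.7,0,70,0,0,0,-38.8,-45.7,0,70,0,0,0,-38.8,-45.7,0,70]}}

```text
time: 11.4
position: [556.5, -168.7, 137.9]
ee_rot: [[-0.488, 0.873, 0.0], [0.873, 0.488, -0.0], [-0.0, 0.0, -1.0]]
contact_force: [-0.1, 0.1, -0.3]
gripper_width: 0.817
```

{"api": "send_rows", "payload": {"rows": [0,0,0,-38.8,-45.7,0,70,0,0,0,-38.8,-45.7,0,70,0,0,0,-38.8,-45.7,0,70,0,0,0,0,0,20,70,0,0,0,0,0,0,70,0,0,0,0,0,0,70]}}

```text
time: 12.15
position: [494.9, -335.1, 118.2]
ee_rot: [[-0.489, 0.872, 0.0], [0.872, 0.489, 0.0], [0.0, 0.0, -1.0]]
contact_force: [0.5, -0.3, 0.3]
gripper_width: 0.818
```

```bash
python3 - <<'E'
from h import *
st(497.5,-335.5,18,119.2)
s=bot.snapshot("scene")
cv2.imwrite("pics/g2.png",cv2.resize(s['image'][0:270,130:440,::-1],None,fx=2.2,fy=2.2,interpolation=cv2.INTER_CUBIC))
E
```

```text
t12.15 p [ 494.9 -335.1  118.2] yaw 119.3 R2 [ 0.  0. -1.] w 0.82 F [ 0.5 -0.3  0.3] q [-41.1  29.1  -7.5  53.4   0.  -70.4]
turn z 0.1 then shift tool [ -1.7   2.1 100.2] tilt err [-0.  0.  0.]
```

View pics/g2.png

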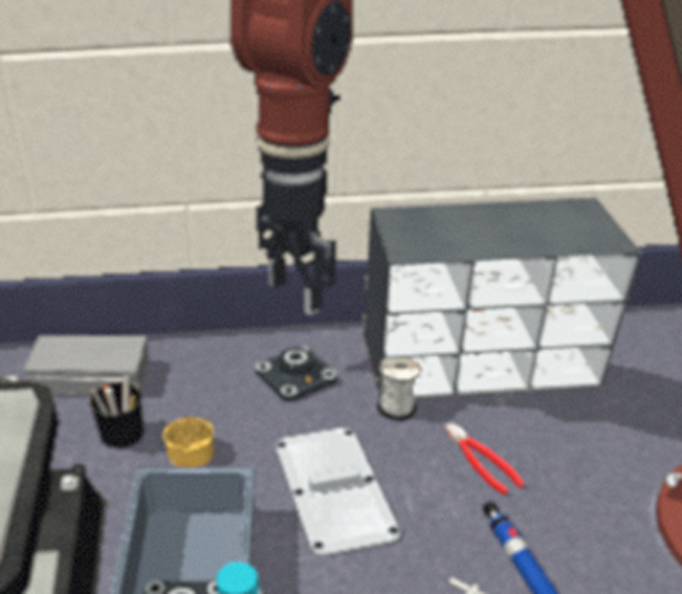

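The wrist stands well above the cabinet and the gripper is over the near bearing, so I can descend.

{"api": "send_rows", "payload": {"rows": [0,0,0,-1.7,2.1,30,70,0,0,0,0,0,35,70,0,0,0,0,0,25,70,0,0,0,0,0,9,70,0,0,0,0,0,0,70,0,0,0,0,0,0,70]}}

```text
time: 12.95
position: [498.1, -336.5, 20.1]
ee_rot: [[-0.488, 0.873, 0.001], [0.873, 0.488, -0.001], [-0.002, 0.001, -1.0]]
contact_force: [-0.6, -0.0, 0.9]
gripper_width: 0.823
```

{"api": "send_rows", "payload": {"rows": [0,0,0,0,0,0,40,0,0,0,0,0,0,40,0,0,0,0,0,0,40,0,0,0,0,0,0,40,0,0,0,0,0,0,40]}}

```text
time: 13.58
position: [497.6, -336.2, 20.3]
ee_rot: [[-0.488, 0.873, 0.001], [0.873, 0.488, -0.001], [-0.001, 0.001, -1.0]]
contact_force: [-2.9, 3.4, 11.5]
gripper_width: 0.498
```

{"api": "send_rows", "payload": {"rows": [0,0,0,0,0,-10,40,0,0,0,0,0,-30,40,0,0,0,0,0,-50,40,0,0,0,0,0,-30,40,0,0,0,0,0,0,40]}}

```text
time: 14.2
position: [498.4, -337.1, 141.0]
ee_rot: [[-0.488, 0.873, 0.003], [0.873, 0.488, -0.003], [-0.004, 0.001, -1.0]]
contact_force: [-0.1, 0.2, -6.3]
gripper_width: 0.5
```

```bash
python3 - <<'E'
from h import *
st(632,-38.5,104,84.9)
s=bot.snapshot("top")
for d in bot.trace(s,"bearing_a"):
  for z in (16,):
    r=rect(s,d['region'],z);print(round(d['score'],2),d['region'].sum(),np.round(r[0],1),np.round(r[1],1),round(r[2],1))
for d in bot.trace(s,"tote_floor")[:1]:
    r=rect(s,d['region'],64);print(np.round(r[0],1),np.round(r[1],1),round(r[2],1))
E
```

```text
t14.20 p [ 498.4 -337.1  141. ] yaw 119.2 R2 [ 0.003 -0.003 -1.   ] w 0.50 F [-0.1  0.2 -6.3] q [-41.   28.2  -5.3  56.3   0.  -70.2]
turn z 34.3 then shift tool [309.3 106.5  37. ] tilt err [0.16 0.18 0.  ]
0.91 972 [642.3  56. ] [87.  89.7] 83.7
0.71 481 [ 529.1 -349.1] [37.2 92.5] 31.3
[635.3   9.1] [224.8 136.1] 84.6
```

{"api": "send_rows", "payload": {"rows": [0,0,8.6,0,0,0,40,0,0,8.6,0,0,0,40,0,0,8.6,0,0,0,40,0,0,8.5,0,0,0,40,0,0,0,51.5,17.7,0,40,0,0,0,51.5,17.7,0,40,0,0,0,51.5,17.7,0,40,0,0,0,51.5,17.7,0,40]}}

```text
time: 15.35
position: [585.4, -135.2, 136.7]
ee_rot: [[0.089, 0.996, -0.003], [0.996, -0.089, 0.001], [0.001, -0.003, -1.0]]
contact_force: [-0.2, -0.8, -5.0]
gripper_width: 0.502
```

{"api": "send_rows", "payload": {"rows": [0,0,0,51.5,17.7,0,40,0,0,0,51.5,17.7,0,40,0,0,0,0,0,20,40,0,0,0,0,0,10,40,0,0,0,0,0,0,40,0,0,0,0,0,0,40]}}

```text
time: 16.1
position: [630.4, -38.5, 109.0]
ee_rot: [[0.09, 0.996, -0.0], [0.996, -0.09, -0.0], [-0.0, -0.0, -1.0]]
contact_force: [0.1, -0.6, -5.9]
gripper_width: 0.494
```

```bash
python3 - <<'E'
from h import *
st(632,-38.5,26,84.9)
E
```

```text
t16.10 p [630.4 -38.5 109. ] yaw 84.8 R2 [-0. -0. -1.] w 0.49 F [ 0.1 -0.6 -5.9] q [-10.1  33.   -2.1  54.8  -0.   -5. ]
turn z -0.1 then shift tool [ 0.1  1.6 83. ] tilt err [ 0. -0.  0.]
```

{"api": "send_rows", "payload": {"rows": [0,0,0,0,1.6,20,40,0,0,0,0,0,30,40,0,0,0,0,0,20,40,0,0,0,0,0,8,40,0,0,0,0,0,3,40,0,0,0,0,0,1,40,0,0,0,0,0,0,40]}}

```text
time: 16.98
position: [632.6, -38.0, 27.5]
ee_rot: [[0.089, 0.996, 0.001], [0.996, -0.089, -0.0], [-0.0, 0.001, -1.0]]
contact_force: [0.1, 0.3, -6.9]
gripper_width: 0.494
```

{"api": "send_rows", "payload": {"rows": [0,0,0,0,0,1,40,0,0,0,0,0,1,40,0,0,0,0,0,0,40]}}

```text
time: 17.35
position: [632.0, -37.8, 24.8]
ee_rot: [[0.089, 0.996, -0.0], [0.996, -0.089, -0.0], [-0.0, -0.0, -1.0]]
contact_force: [-0.1, 0.3, -4.6]
gripper_width: 0.499
```

{"api": "send_rows", "payload": {"rows": [0,0,0,0,0,1,40,0,0,0,0,0,0,40]}}

```text
time: 17.6
position: [632.1, -37.8, 24.4]
ee_rot: [[0.089, 0.996, 0.0], [0.996, -0.089, -0.0], [-0.0, 0.0, -1.0]]
contact_force: [-3.9, 1.3, 4.3]
gripper_width: 0.5
```

{"api": "send_rows", "payload": {"rows": [0,0,0,0,0,1,40,0,0,0,0,0,0,40]}}

```text
time: 17.85
position: [632.1, -37.8, 24.4]
ee_rot: [[0.089, 0.996, 0.001], [0.996, -0.089, -0.0], [-0.0, 0.001, -1.0]]
contact_force: [-6.9, 3.4, 13.9]
gripper_width: 0.491
```

Seated. I'll release and go to the cover.

{"api": "send_rows", "payload": {"rows": [0,0,0,0,0,-1.5,40,0,0,0,0,0,0,60,0,0,0,0,0,-1,60,0,0,0,0,0,-15,60,0,0,0,0,0,-50,60,0,0,0,0,0,-50,60,0,0,0,0,0,0,60]}}

```text
time: 18.73
position: [635.2, -38.3, 145.9]
ee_rot: [[0.089, 0.996, 0.009], [0.996, -0.089, -0.001], [-0.001, 0.009, -1.0]]
contact_force: [-0.3, -0.1, -0.7]
gripper_width: 0.704
```

```bash
python3 - <<'E'
from h import *
st(471,-117.5,100,98.5)
s=bot.snapshot("top")
c=[d for d in bot.trace(s,"cover")][0]
r=rect(s,c['region'],6);print(np.round(r[0],1),np.round(r[1],1),round(r[2],1))
E
```

```text
t18.73 p [635.2 -38.3 145.9] yaw 84.9 R2 [ 0.009 -0.001 -1.   ] w 0.70 F [-0.3 -0.1 -0.7] q [-10.   31.4   0.9  59.    0.   -4.9]
turn z -13.6 then shift tool [ -54.  -174.1   45.9] tilt err [0.09 0.5  0.  ]
[ 473.4 -123.9] [100. 176.] 9.4
```

{"api": "send_rows", "payload": {"rows": [0,0,-6.8,0,0,0,36,0,0,-6.8,0,0,0,36,0,0,0,-13.5,-43.5,11,36,0,0,0,-13.5,-43.5,11,36,0,0,0,-13.5,-43.5,11,36,0,0,0,-13.5,-43.5,11,36,0,0,0,0,0,0,36,0,0,0,0,0,0,36]}}

```text
time: 19.82
position: [468.1, -117.0, 96.0]
ee_rot: [[-0.147, 0.989, -0.0], [0.989, 0.147, 0.0], [0.0, -0.0, -1.0]]
contact_force: [0.9, 0.7, -1.0]
gripper_width: 0.424
```

```bash
python3 - <<'E'
from h import *
st(471,-117.5,11,98.5)
s=bot.snapshot("scene")
cs=bot.trace(s,"cover")
for c in cs[:2]:
    r=rect(s,c['region'],6);print(round(c['score'],2),np.round(r[0],1),np.round(r[1],1),round(r[2],1))
R=np.array([[np.cos(a),np.sin(a)] for a in np.radians([98.5,8.5])])
P=[[471,-117.5]+sx*R[0]+sy*R[1] for sx,sy in((7,30),(7,-30),(-7,-30),(-7,30))]
Q=[[471,-117.5]+sx*R[0]+sy*R[1] for sx,sy in((96,50),(96,-50),(-96,-50),(-96,50))]
a=s['image'][:,:,::-1].copy();k=4
a=cv2.resize(a[180:270,220:340],None,fx=6,fy=6,interpolation=cv2.INTER_CUBIC)
for pts,z in((P,24),(Q,6)):
    q=(proj(s,np.c_[np.array(pts),np.full(4,z)])-[220,180]+.5)*6
    cv2.polylines(a,[q.astype(np.int32)],True,(0,0,255),1)
cv2.imwrite("pics/cov.png",a)
E
```

```text
t19.82 p [ 468.1 -117.    96. ] yaw 98.5 R2 [-0.  0. -1.] w 0.42 F [ 0.9  0.7 -1. ] q [-22.7  19.4 -27.3  43.3   0.  -31.2]
turn z -0.0 then shift tool [-0.9  2.8 85. ] tilt err [-0.02 -0.01 -0.  ]
0.64 [ 470.3 -114.8] [101.9 195.7] 8.4
```

View pics/cov.png

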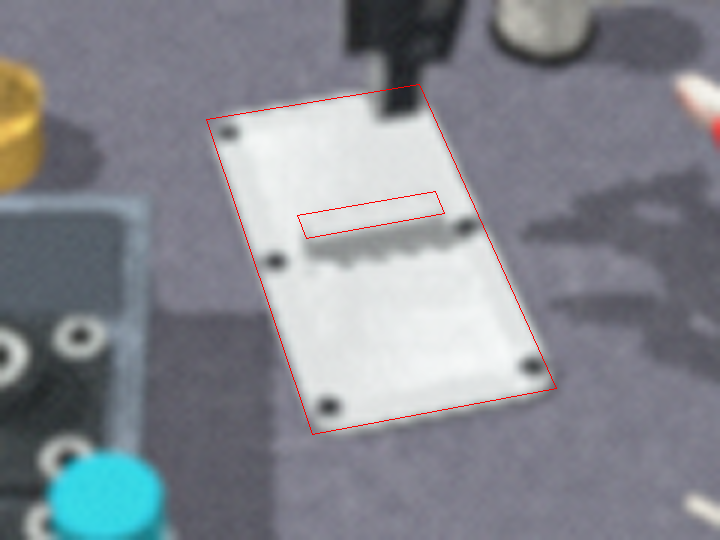

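The red model of the cover at (471, -117), 98.5° lies on the picture to within 2 mm. I'll descend and grip the rib.

{"api": "send_rows", "payload": {"rows": [0,0,0,0,2.5,30,36,0,0,0,0,0,30,36,0,0,0,0,0,18,36,0,0,0,0,0,6,36,0,0,0,0,0,0,36,0,0,0,0,0,0,36]}}

```text
time: 20.68
position: [471.2, -116.8, 13.0]
ee_rot: [[-0.148, 0.989, 0.001], [0.989, 0.148, -0.001], [-0.001, 0.001, -1.0]]
contact_force: [0.6, -0.0, -0.1]
gripper_width: 0.423
```

{"api": "send_rows", "payload": {"rows": [0,0,0,0,0,0,5,0,0,0,0,0,0,5,0,0,0,0,0,0,5,0,0,0,0,0,0,5,0,0,0,0,0,0,5]}}

```text
time: 21.3
position: [471.0, -116.9, 13.3]
ee_rot: [[-0.148, 0.989, 0.001], [0.989, 0.148, -0.001], [-0.001, 0.001, -1.0]]
contact_force: [-1.7, 0.6, 9.0]
gripper_width: 0.129
```

```bash
python3 - <<'E'
from h import *
st(635.4,9.1,110,84.9)
E
```

```text
t21.30 p [ 471.  -116.9   13.3] yaw 98.5 R2 [ 0.001 -0.001 -1.   ] w 0.13 F [-1.7  0.6  9. ] q [-22.6  26.4 -32.1  31.4  -0.  -31.1]
turn z 13.6 then shift tool [140.1 152.6 -96.7] tilt err [0.03 0.08 0.  ]
```

{"api": "send_rows", "payload": {"rows": [0,0,0,0,0,-10,5,0,0,0,0,0,-30,5,0,0,0,0,0,-40,5,0,0,0,0,0,-26,5,0,0,0,0,0,0,5,0,0,0,0,0,0,5]}}

```text
time: 22.05
position: [469.8, -116.4, 117.6]
ee_rot: [[-0.148, 0.989, -0.001], [0.989, 0.148, 0.0], [0.001, -0.001, -1.0]]
contact_force: [-0.4, -0.7, -2.6]
gripper_width: 0.127
```

```bash
cat > v.py <<'E'
from h import *
def box(s,a,o,k,c,yaw,L,W,z,col):
    y=np.radians(yaw);u=np.array([np.cos(y),np.sin(y)]);v=np.array([u[1],-u[0]])
    P=[np.r_[np.array(c)+sx*L/2*u+sy*W/2*v,z] for sx,sy in((1,1),(1,-1),(-1,-1),(-1,1))]
    cv2.polylines(a,[((proj(s,P)-o+.5)*k*16).astype(np.int32)],True,col,1,cv2.LINE_AA,4)
E
python3 - <<'E'
from v import *
st(635.4,9.1,110,84.9)
s=bot.snapshot("top")
r=rect(s,bot.trace(s,"tote_floor")[0]['region'],64);print(np.round(r[0],1),np.round(r[1],1),round(r[2],1))
for d in bot.trace(s,"bearing_a"):
    r=rect(s,d['region'],16);print(round(d['score'],2),np.round(r[0],1),np.round(r[1],1),round(r[2],1))
o=[170,120];k=6
a=cv2.resize(s['image'][120:210,170:295,::-1],None,fx=k,fy=k,interpolation=cv2.INTER_CUBIC)
C=(635.4,9.1)
box(s,a,o,k,C,84.9,224,130,64,(0,0,255));box(s,a,o,k,C,84.9,206,112,64,(0,255,0));box(s,a,o,k,C,84.9,206,112,4,(255,0,0))
cv2.imwrite("pics/tote.png",a)
E
```

```text
t22.05 p [ 469.8 -116.4  117.6] yaw 98.5 R2 [-0.001  0.    -1.   ] w 0.13 F [-0.4 -0.7 -2.6] q [-22.6  18.  -25.4  46.6  -0.  -31.1]
turn z 13.6 then shift tool [139.7 153.8   7.6] tilt err [-0.02 -0.06 -0.  ]
[634.7   9.7] [225.7 136.5] 84.8
0.88 [629.  -35.7] [86.3 87.3] 84.1
0.82 [640.   55.5] [90.8 89.2] 83.7
```

View pics/tote.png

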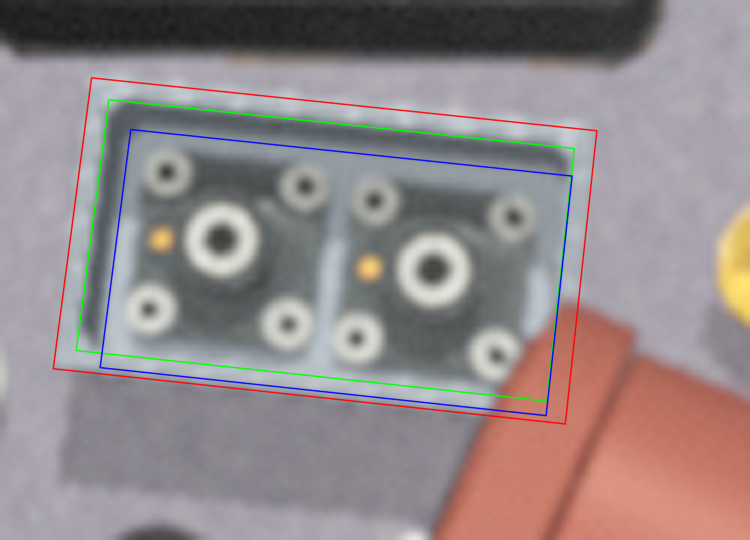

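Both bearings lie flat and square, hubs up, and the modelled tote outline fits. Next I carry the cover over it.

{"api": "send_rows", "payload": {"rows": [0,0,6.8,0,0,0,5,0,0,6.8,0,0,0,5,0,0,0,34.9,38.4,0,5,0,0,0,34.9,38.4,0,5,0,0,0,34.9,38.4,5,5,0,0,0,34.9,38.3,5,5,0,0,0,0,0,0,5,0,0,0,0,0,0,5]}}

```text
time: 23.2
position: [634.6, 8.9, 107.0]
ee_rot: [[0.088, 0.996, -0.003], [0.996, -0.088, -0.0], [-0.0, -0.003, -1.0]]
contact_force: [-1.3, -0.5, -3.5]
gripper_width: 0.133
```

```bash
python3 - <<'E'
from v import *
st(634.9,9.3,82,84.9)
p=bot.observe()['position']
s=bot.snapshot("scene")
for d in bot.trace(s,"cover")[:2]:
    r=rect(s,d['region'],p[2]-13.3+6);print(round(d['score'],2),np.round(r[0],1),np.round(r[1],1),round(r[2],1))
o=[170,170];k=5
a=cv2.resize(s['image'][170:310,170:290,::-1],None,fx=k,fy=k*.8,interpolation=cv2.INTER_CUBIC)
a=cv2.resize(s['image'][170:290,170:290,::-1],None,fx=k,fy=k,interpolation=cv2.INTER_CUBIC)
box(s,a,o,k,(634.9,9.3),84.9,224,130,64,(0,0,255));box(s,a,o,k,p[:2],84.9,192,100,p[2]-7.3,(0,255,0))
cv2.imwrite("pics/covh.png",a)
s=bot.snapshot("top")
for d in bot.trace(s,"cover")[:2]:
    r=rect(s,d['region'],p[2]-13.3+6);print(round(d['score'],2),np.round(r[0],1),np.round(r[1],1),round(r[2],1))
E
```

```text
t23.20 p [634.6   8.9 107. ] yaw 84.9 R2 [-0.003 -0.    -1.   ] w 0.13 F [-1.3 -0.5 -3.5] q [-5.8 33.5 -1.5 55.1 -0.  -0.7]
turn z 0.0 then shift tool [ 0.4  0.2 25. ] tilt err [ 0.   -0.15  0.  ]
0.83 [634.3  12.6] [194.1  99.2] 84.8
0.61 [628.5 -40. ] [ 91.7 100.6] 85.1
```

View pics/covh.png

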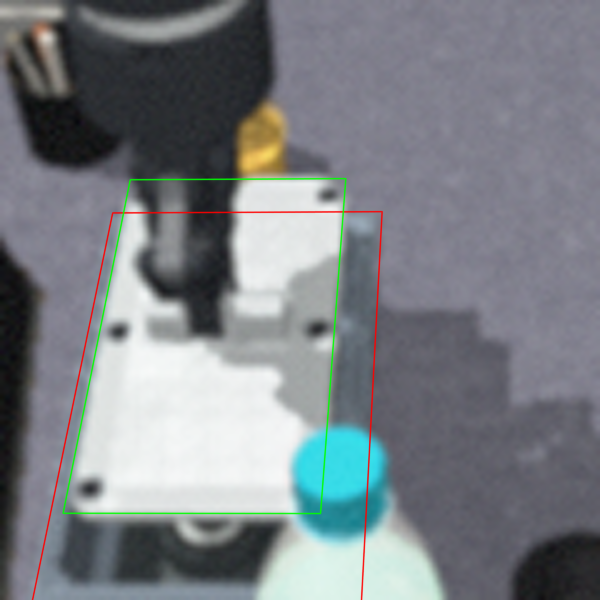

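The green model of the held cover matches the picture and sits inside the red rim. I'll lower it into the tote in stages.

{"api": "send_rows", "payload": {"rows": [0,0,0,0.4,0.3,10,5,0,0,0,0,0,15,5,0,0,0,0,0,10,5,0,0,0,0,0,3,5,0,0,0,0,0,0,5,0,0,0,0,0,0,5]}}

```text
time: 24.15
position: [636.3, 9.2, 70.7]
ee_rot: [[0.089, 0.996, 0.001], [0.996, -0.089, -0.0], [-0.0, 0.001, -1.0]]
contact_force: [1.1, 0.2, -2.5]
gripper_width: 0.133
```

{"api": "send_rows", "payload": {"rows": [0,0,0,0,0,4,5,0,0,0,0,0,4,5,0,0,0,0,0,3,5,0,0,0,0,0,2,5,0,0,0,0,0,0,5]}}

```text
time: 24.78
position: [635.9, 9.1, 57.1]
ee_rot: [[0.089, 0.996, -0.0], [0.996, -0.089, 0.0], [-0.0, -0.0, -1.0]]
contact_force: [-0.3, -0.6, -3.0]
gripper_width: 0.127
```

{"api": "send_rows", "payload": {"rows": [0,0,0,0,-0.8,3,5,0,0,0,0,0,1,5,0,0,0,0,0,0,5,0,0,0,0,0,1,5,0,0,0,0,0,0,5]}}

```text
time: 25.4
position: [635.2, 9.3, 52.2]
ee_rot: [[0.089, 0.996, -0.0], [0.996, -0.089, 0.0], [0.0, -0.0, -1.0]]
contact_force: [0.1, 0.4, -3.7]
gripper_width: 0.131
```

{"api": "send_rows", "payload": {"rows": [0,0,0,0,0,0.7,5,0,0,0,0,0,0,5]}}

```text
time: 25.65
position: [635.2, 9.2, 51.5]
ee_rot: [[0.089, 0.996, -0.0], [0.996, -0.089, 0.0], [-0.0, -0.0, -1.0]]
contact_force: [-0.5, 0.9, -3.1]
gripper_width: 0.129
```

{"api": "send_rows", "payload": {"rows": [0,0,0,0,0,0.7,5,0,0,0,0,0,0,5]}}

```text
time: 25.9
position: [635.3, 9.2, 51.4]
ee_rot: [[0.089, 0.996, 0.0], [0.996, -0.089, -0.0], [-0.0, 0.0, -1.0]]
contact_force: [-2.4, -0.5, 3.9]
gripper_width: 0.129
```

Seated: contact came at 51.4 mm and 51.3 was expected. I'll release and rise.

{"api": "send_rows", "payload": {"rows": [0,0,0,0,0,-0.7,5,0,0,0,0,0,0,32,0,0,0,0,0,0,32,0,0,0,0,0,-5,32,0,0,0,0,0,-20,32,0,0,0,0,0,-40,40,0,0,0,0,0,-20,60,0,0,0,0,0,0,65]}}

```text
time: 26.9
position: [636.6, 9.1, 138.6]
ee_rot: [[0.089, 0.996, 0.004], [0.996, -0.089, -0.0], [-0.0, 0.004, -1.0]]
contact_force: [0.7, -0.3, 0.0]
gripper_width: 0.767
```

```bash
python3 - <<'E'
from h import *
st(484.2,86,60,84.9)
s=bot.snapshot("top")
for l,z in(("cover",44),("cap",3)):
  for d in bot.trace(s,l)[:2]:
    r=rect(s,d['region'],z);print(l,round(d['score'],2),np.round(r[0],1),np.round(r[1],1),round(r[2],1))
E
```

```text
t26.90 p [636.6   9.1 138.6] yaw 84.9 R2 [ 0.004 -0.    -1.   ] w 0.77 F [ 0.7 -0.3  0. ] q [-5.8 32.   0.8 58.6 -0.  -0.7]
turn z 0.0 then shift tool [  63.  -158.6   78.6] tilt err [0.02 0.21 0.  ]
```

{"api": "send_rows", "payload": {"rows": [0,0,0,15.8,-39.7,0,66,0,0,0,15.8,-39.7,10,66,0,0,0,15.8,-39.7,20,66,0,0,0,15.8,-39.7,28,66,0,0,0,0,0,10,66,0,0,0,0,0,0,66,0,0,0,0,0,0,66]}}

```text
time: 27.92
position: [484.1, 85.9, 68.9]
ee_rot: [[0.089, 0.996, 0.001], [0.996, -0.089, -0.0], [0.0, 0.001, -1.0]]
contact_force: [0.0, -0.2, -0.1]
gripper_width: 0.774
```

```bash
python3 - <<'E'
from v import *
st(484.2,86,8,84.9)
s=bot.snapshot("scene")
for l,z in(("cover",44),("cap",3)):
  for d in bot.trace(s,l)[:2]:
    r=rect(s,d['region'],z);print(l,round(d['score'],2),np.round(r[0],1),np.round(r[1],1),round(r[2],1))
a=cv2.resize(s['image'][190:330,160:330,::-1],None,fx=4,fy=4,interpolation=cv2.INTER_CUBIC)
o=[160,190];t=np.linspace(0,2*np.pi,40)
P=np.c_[484.2+33*np.cos(t),86+33*np.sin(t),np.full(40,3)]
cv2.polylines(a,[((proj(s,P)-o+.5)*4).astype(np.int32)],True,(0,0,255),1)
box(s,a,o,4,(635.2,9.2),84.9,192,100,44,(0,255,0))
cv2.imwrite("pics/cap1.png",a)
s=bot.snapshot("top")
for l,z in(("cover",44),):
  for d in bot.trace(s,l)[:2]:
    r=rect(s,d['region'],z);print(l,round(d['score'],2),np.round(r[0],1),np.round(r[1],1),round(r[2],1))
E
```

```text
t27.93 p [484.1  85.9  68.9] yaw 84.9 R2 [ 0.001 -0.    -1.   ] w 0.77 F [ 0.  -0.2 -0.1] q [  1.5  22.2 -27.9  39.8  -0.    6.7]
turn z -0.0 then shift tool [ 0.1  0.1 60.9] tilt err [0.   0.07 0.  ]
cover 0.81 [634.6   4.3] [185.8 101.8] 85.1
cap 0.74 [485.6  91.4] [59.3 63.6] 75.4
cover 0.64 [633.7   9.9] [190.2 100.5] 85.2
```

View pics/cap1.png

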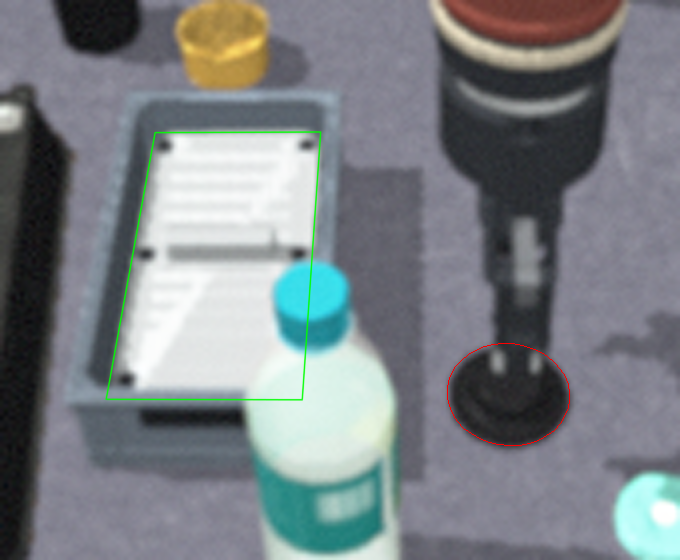

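The cover lies flat inside the tote on the hubs, matching the green prediction. The red circle fits the cap and the gripper is centred on it, so I'll grip it gently.

{"api": "send_rows", "payload": {"rows": [0,0,0,0,0,25,66,0,0,0,0,0,20,66,0,0,0,0,0,12,66,0,0,0,0,0,4,66,0,0,0,0,0,0,66,0,0,0,0,0,0,66], "squeeze": 30}}

```text
time: 28.92
position: [483.2, 86.3, 8.2]
ee_rot: [[0.089, 0.996, 0.001], [0.996, -0.089, 0.0], [0.0, 0.001, -1.0]]
contact_force: [0.6, -0.2, -0.2]
gripper_width: 0.776
```

{"api": "send_rows", "payload": {"rows": [0,0,0,0,0,0,33,0,0,0,0,0,0,33,0,0,0,0,0,0,33,0,0,0,0,0,0,33,0,0,0,0,0,0,33]}}

```text
time: 29.55
position: [483.0, 86.3, 8.2]
ee_rot: [[0.089, 0.996, 0.001], [0.996, -0.089, 0.0], [0.0, 0.001, -1.0]]
contact_force: [-1.5, 0.4, 7.3]
gripper_width: 0.453
```

{"api": "send_rows", "payload": {"rows": [0,0,0,0,0,-10,33,0,0,0,0,0,-30,33,0,0,0,0,0,-40,33,0,0,0,0,0,-30,33,0,0,0,0,0,0,33,0,0,0,0,0,0,33]}}

```text
time: 30.3
position: [482.4, 86.3, 117.4]
ee_rot: [[0.089, 0.996, -0.0], [0.996, -0.089, -0.0], [-0.0, -0.0, -1.0]]
contact_force: [-1.1, 0.0, -0.6]
gripper_width: 0.452
```

```bash
python3 - <<'E'
from v import *
st(630.5,-43.5,100,84.9)
E
```

```text
t30.30 p [482.4  86.3 117.4] yaw 84.9 R2 [-0. -0. -1.] w 0.45 F [-1.1  0.  -0.6] q [  1.6  18.6 -24.6  46.8  -0.    6.7]
turn z 0.0 then shift tool [-116.1  159.1   17.4] tilt err [ 0.   -0.01  0.  ]
```

{"api": "send_rows", "payload": {"rows": [0,0,0,-29,39.8,0,33,0,0,0,-29,39.8,0,33,0,0,0,-29,39.8,0,33,0,0,0,-29,39.8,0,33,0,0,0,0,0,15,33,0,0,0,0,0,0,33,0,0,0,0,0,0,33]}}

```text
time: 31.18
position: [629.8, -42.5, 102.2]
ee_rot: [[0.088, 0.996, -0.002], [0.996, -0.088, 0.0], [0.0, -0.002, -1.0]]
contact_force: [-0.1, 0.6, -0.1]
gripper_width: 0.447
```

```bash
python3 - <<'E'
from v import *
st(630.5,-43.5,54,84.9)
s=bot.snapshot("scene");z=bot.observe()['position'][2]-8.2+3
for d in bot.trace(s,"cap")[:2]:
    r=rect(s,d['region'],z);print(round(d['score'],2),np.round(r[0],1),np.round(r[1],1))
for d in bot.trace(s,"cover")[:1]:
    r=rect(s,d['region'],44);print(round(d['score'],2),np.round(r[0],1),np.round(r[1],1),r[2])
E
```

```text
t31.18 p [629.8 -42.5 102.2] yaw 85.0 R2 [-0.002  0.    -1.   ] w 0.45 F [-0.1  0.6 -0.1] q [-10.5  33.4  -2.6  54.1   0.   -5.4]
turn z 0.1 then shift tool [-1.   0.8 48.2] tilt err [-0.03 -0.1  -0.  ]
0.78 [627.9 -35.1] [64.5 54.9]
0.93 [635.   10.2] [183.6 101.3] 84.53388977050781
```

{"api": "send_rows", "payload": {"rows": [0,0,0,-1,0.5,15,33,0,0,0,0,0,15,33,0,0,0,0,0,10,33,0,0,0,0,0,5,33,0,0,0,0,0,2,33,0,0,0,0,0,0,33,0,0,0,0,0,0,33]}}

```text
time: 32.2
position: [631.7, -44.5, 56.0]
ee_rot: [[0.089, 0.996, 0.001], [0.996, -0.089, -0.0], [-0.0, 0.001, -1.0]]
contact_force: [0.3, -0.2, 0.2]
gripper_width: 0.449
```

{"api": "send_rows", "payload": {"rows": [0,0,0,0,0,1,33,0,0,0,0,0,0.7,33,0,0,0,0,0,0,33]}}

```text
time: 32.58
position: [631.3, -44.4, 53.9]
ee_rot: [[0.089, 0.996, -0.0], [0.996, -0.089, 0.0], [0.0, -0.0, -1.0]]
contact_force: [-0.4, -0.2, -0.5]
gripper_width: 0.451
```

{"api": "send_rows", "payload": {"rows": [0,0,0,0,0,0.8,33,0,0,0,0,0,0.5,33,0,0,0,0,0,0,33]}}

```text
time: 32.95
position: [631.3, -44.4, 52.5]
ee_rot: [[0.089, 0.996, -0.0], [0.996, -0.089, 0.0], [0.0, -0.0, -1.0]]
contact_force: [1.3, 0.3, -0.6]
gripper_width: 0.448
```

{"api": "send_rows", "payload": {"rows": [0,0,0,0,0,0.5,33,0,0,0,0,0,0,33]}}

```text
time: 33.2
position: [631.4, -44.4, 52.3]
ee_rot: [[0.089, 0.996, 0.0], [0.996, -0.089, -0.0], [-0.0, 0.0, -1.0]]
contact_force: [-0.8, 0.2, 2.5]
gripper_width: 0.451
```

{"api": "send_rows", "payload": {"rows": [0,0,0,0,0,0.4,33,0,0,0,0,0,0,33]}}

```text
time: 33.45
position: [631.5, -44.5, 52.3]
ee_rot: [[0.089, 0.996, 0.0], [0.996, -0.089, -0.0], [-0.0, 0.0, -1.0]]
contact_force: [-3.6, 0.2, 6.1]
gripper_width: 0.45
```

{"api": "send_rows", "payload": {"rows": [0,0,0,0,0,-0.6,33,0,0,0,0,0,0,47,0,0,0,0,0,0,47,0,0,0,0,0,-3,47,0,0,0,0,0,-15,47,0,0,0,0,0,-40,47,0,0,0,0,0,-50,47,0,0,0,0,0,-30,47]}}

```text
time: 34.45
position: [632.4, -44.6, 194.3]
ee_rot: [[0.089, 0.996, 0.004], [0.996, -0.089, -0.001], [-0.0, 0.004, -1.0]]
contact_force: [0.2, 0.9, -0.8]
gripper_width: 0.551
```

{"api": "send_rows", "payload": {"rows": [0,0,0,-30,-40,-10,47,0,0,0,-30,-45,-10,47,0,0,0,-30,-45,0,47,0,0,0,-30,-45,0,47,0,0,0,0,-30,0,47,0,0,0,0,0,0,47]}}

```text
time: 35.2
position: [415.1, -145.9, 211.6]
ee_rot: [[0.09, 0.996, 0.001], [0.996, -0.09, -0.001], [-0.0, 0.001, -1.0]]
contact_force: [0.2, -0.0, -0.7]
gripper_width: 0.55
```

```bash
python3 - <<'E'
from v import *
st()
s=bot.snapshot("top")
for l,z in(("cover",44),("cap",47),("wool_tin_mid",48)):
  for d in bot.trace(s,l)[:1]:
    r=rect(s,d['region'],z);print(l,round(d['score'],2),np.round(r[0],1),np.round(r[1],1),round(r[2],1))
a=cv2.resize(s['image'][115:215,165:300,::-1],None,fx=4,fy=4,interpolation=cv2.INTER_CUBIC)
s=bot.snapshot("scene")
for l,z in(("cap",47),("bottle_mid",113)):
  for d in bot.trace(s,l)[:1]:
    r=rect(s,d['region'],z);print(l,round(d['score'],2),np.round(r[0],1),np.round(r[1],1),round(r[2],1))
b=cv2.resize(s['image'][190:315,150:300,::-1],None,fx=3.2,fy=3.2,interpolation=cv2.INTER_CUBIC)
b=cv2.resize(s['image'][195:270,170:270,::-1],None,fx=2.6,fy=400/75,interpolation=cv2.INTER_CUBIC)
cv2.imwrite("pics/end.png",np.hstack([a,b]))
E
```

```text
t35.20 p [ 415.1 -145.9  211.6] yaw 84.8 R2 [ 0.001 -0.001 -1.   ] w 0.55 F [ 0.2 -0.  -0.7] q [-28.9   8.2 -22.9  58.9  -0.  -23.7]
cover 0.76 [633.3   9. ] [192.  104.7] 85.9
cap 0.6 [632.4 -42.1] [61.8 66.5] 1.1
cap 0.7 [632.7 -43.6] [63.4 65.3] 84.8
bottle_mid 0.67 [582.6 176.8] [ 67.4 193.6] 2.4
```

View pics/end.png

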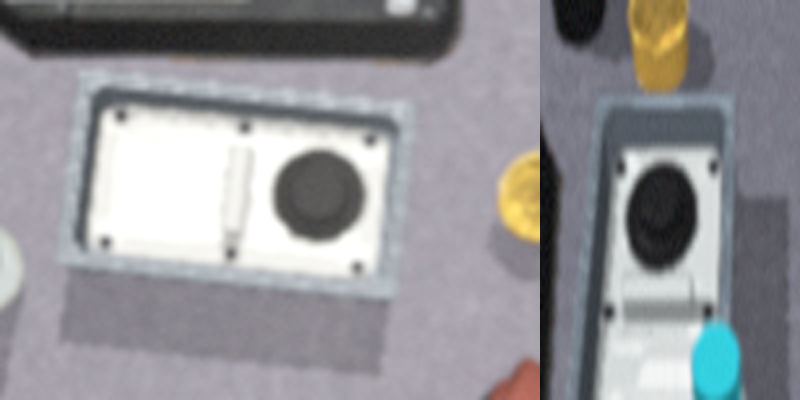

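Both views show the cover flat inside the tote, rib up, with the cap flat beside the rib and dome up. The tin and bottle are where they were.

```bash
python3 -c "
from workcell import bot
print(bot.job_done())"
```

```text
the job is handed in; nothing more can be done
None
```

The kit is packed and handed in at about 35 s. Both flange bearings are side by side on the tote floor, hubs up. The aluminium cover lies flat on the hubs, rib up, and the end cap sits on the cover beside the rib, dome up.

**Seating:** I lowered each part until the wrist force showed contact before releasing it. The cover touched at a tool height of 51.4 mm (51.3 expected) and the cap at 52.3 mm (52.2 expected). That puts the tops of the rib and the cap at about 62 mm, below the 64 mm rim. This height comes from the contact readings, not from a direct measurement.

**Last pictures:** The top view places the cover at about (633, 9) and the cap at (632, -42), both inside the tote walls. The bottle measured within about 2 mm of its first position.

**Checks that failed or disagreed:**
- The two cameras gave positions up to about 5 mm apart in y, partly because the gripper or bottle hid some of the view. Overlays of the modelled outlines settled it for the cover and the cap.
- In the last top view the cover's width read 104.7 mm instead of 100, a rough trace.
- The last check returned no result for the brass-wool tin. In the final picture it looks undisturbed.
- I did not measure the tip cup and the chuck key again.

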